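# Scan the booklet on the flatbed scanner

## Task

Scan the small thick manual that lies askew on the glass of the open flatbed scanner: with the fingertips, slide it along the glass into the far right corner, the one with the white arrow on the frame, until it lies square and touches both edges of the frame; then push the lid down until it is fully shut, and only then press the big round scan button all the way in and let go. Nothing may be picked up, the booklet stays on the glass throughout, and the other things on the desk and on the scanner are left where they are.

Things in the scene. Friction and masses are not known exactly. Their poses are not given: they have to be found in the camera images.
- scanner: Grey flatbed scanner, 360 x 310 mm in plan, fixed; origin at the centre of its underside, on the desk. +x runs along the lid hinge, roughly away from the robot, -y to the hinge side (right seen from the robot), z up. The glass, 297 (x) by 216 mm (y), centred at x 0, y -20 mm, lies at z = 46 mm; the flat frame round it and the control panel on the +y side are at z = 51 mm.
- glass_corner (a point): The far right inner corner of the frame (scanner +x, -y) at glass level, where the two stop edges meet; the frame is a straight 5 mm high step above the glass. A small white arrowhead on the frame points into it. At 148.5, -128, 46 mm in the scanner's frame.
- booklet: Thick manual with stiff white covers, a blue picture panel and a black title bar on the front, 148 mm (its x) by 105 mm (its y) by 14 mm thick, about 0.2 kg, loose on the glass, turned by up to about 0.3 rad from the scanner's axes; origin at the centre of its underside. In its place in the corner its x and y axes lie along the scanner's.
- booklet_corner (a point): The bottom corner of the booklet (its +x, -y corner: 74, -52.5, 0 mm in the booklet's frame) that belongs in the glass corner.
- lid (a joint): Lid angle in rad: 0 fully shut and level, 1.57 upright; starts at 1.45 to 1.75, stops at 1.8. The hinge is stiff: the lid stays where it is left and takes about 0.75 N m upright (3 to 4 N near its free edge), less as it comes down; it has to be pushed all the way. Shut, it clears the booklet by 4 mm.
- lid_hinge (a point): Middle of the hinge line (0, -150, 64 mm in the scanner's frame), along the scanner's x. The lid is a smooth plate 350 mm along the hinge, reaching 250 mm from it towards +y when shut; then its inner face is level with the hinge line, its outer face 14 mm above, and a 13 mm skirt reaches down to the frame. Upright, its outer face looks to the scanner's -y.
- lid_edge (a point): Middle of the lid's free edge, on its outer face; moves with the lid.
- scan_button (a joint): Travel of the spring button in m: 0 out, 0.004 fully in (about 5 N); it springs back.
- scan_button_top (a point): Centre of the top of the scan button: the big grey round button with a white disc, 24 mm across, standing 6 mm proud of the panel, pressed straight down; at -30, 131, 57 mm in the scanner's frame, its centre 31 mm from the shut lid. Three fixed keys, 11 mm across, 2.5 mm high, stand beside it at x = +25, +53, +81 mm.
- battery: Bystander: 9 V block battery, 27 x 18 mm, 48 mm high, standing on the far end of the scanner's control panel; origin under its centre.
- remote: Bystander: black remote control, 170 x 44 x 18 mm, on the desk beside the scanner's panel; origin under its centre.
- phone: Bystander: black smartphone, 148 x 72 x 9 mm, lying on the desk; origin under its centre.
- stapler: Bystander: stapler, 130 x 32 x 58 mm, on the desk; origin under its centre.
- mug: Bystander: white mug, 82 mm across, 92 mm high; origin under its centre.
- tape_dispenser: Bystander: black tape dispenser, 175 x 62 x 85 mm; origin under its centre.
- calculator: Bystander: desk calculator, 175 x 110 x 23 mm; origin under its centre.
Mind the look-alikes: they are no part of the job. Several things have the shape of the booklet; the one meant has the colours described above.

How it is judged:
By the outcome, as a careful person would: the job done as asked, in the order asked, and still so for the second after the job is handed in, with the robot touching nothing.
It also fails if it takes over 61 s, if anything falls off the work surface, if the arm or the gripper's body presses on something with over 40 N, if the wrist force passes 120 N, or if a joint passes its speed limit or range.

## Robot

A 6-joint arm with a two-finger parallel gripper is mounted at the origin on the work surface. World frame = base frame: x ahead of the robot, y to its left, z up, the work surface at z = 0. Lengths are in m, angles in rad, forces in N, time in s.
With the tool pointing down it reaches from about 0.35 to 0.875 m from the base axis. Payload 4.2 kg.
Tool frame: the origin (TCP) lies on the centre line of the jaws, within the pads' length; the fingertips stand ahead of it and the grasp point (between the pads) lies 3 mm ahead of it (r.tcp_to_tips is the z of the fingertips in the tool frame, in m); z points along the fingers, y is the line along which they close (so a half turn about z gives the same grasp; the last joint's range is limited). The gripper opens to 87 mm and grips with 3 to 60 N. Pads are 19 mm wide; open, the fingers measure 117 mm over their backs; the gripper's body (75 mm by 190 mm) begins 51 mm behind the grasp point.
Start: joints at [1.481, 0.385, 0.008, 0, -1.194, -0.259], TCP at [0.214, 0.587, 0.245] pointing down, gripper open.
Joint ranges: [-3.14, 3.14], [-1.21, 2.06], [-1.07, 1.41], [-3.16, 2.05], [-2.99, -0.16], [-3.1, 3.1]. Speed limits (rad/s): [2.79, 2.79, 3.14, 3.14, 3.14, 3.14].

## Interface

Orientations are given as a unit quaternion [w, x, y, z].
In Python, from station import r, viewer gives the robot as it stands.
- The arm moves only by the tool apply_moves, never from a script. Its argument "plan" is one flat list of numbers, 7 for each row, row after row: the turn, a rotation vector about the tool's x, y, z each as a share of 8 degrees, from -1 to 1, then the shift along the tool's x, y, z each as a share of 0.05 m, from -1 to 1, then the finger opening in mm, from 0 to 87. A call has 1 to 20 rows; each row shifts and turns the commanded pose from where the row before left it, along the tool's axes as they then stand; what a row does not reach is not made up. A row lasts 1/8 s, in which the tool goes at most 62.5 mm and 10.7 degrees, less where a joint would pass 70% of its speed; a pose out of reach is approached as far as the arm can. A call with a number of a shift or a turn outside -1 to 1 is refused whole. A call with a gripper value outside its range is refused whole. The fingers move at their own pace and stop on an object; the grip force is fixed at half the most. Time passes only in rows, so rows that do not move let the fingers close. It gives the time, the measured TCP pose, the force, the opening and the grip force at its end, in the units of the state.
- r.state(): the state, without advancing time (a new reading comes with each control period).
- viewer.camera(name): name is "scene" or "top" or "wrist"; returns (picture, depth): 384x512x3 uint8, blue, green, red; 384x512 float32, m along the optical axis (not along the pixel's ray), 0 where there is no reading.
- viewer.calibration(name): a dict with "camera_matrix" (3x3 intrinsics, pixels), "T" (4x4, takes a point from camera to world coordinates); the wrist camera has in their place "mount" (4x4, takes a point from camera to tool coordinates, whose origin is the TCP and whose axes are the flange's). Camera axes: x right, y down, z forward; pixel columns grow to the right and rows downward; lengths in m; the calibration is good to about 2 mm. A picture is of the moment at which its call begins: read the wrist's pose just before it. calibration takes no time and is no camera call.
- r.sign_off(): hands the job in; it is judged then, once.
The state is a dict: "time_s": time; "qpos": joint angles; "qvel": joint speeds; "joint_torque": joint torques, N m; "position": TCP position; "eef_rot": TCP orientation; "wrist_force": force on the tool from outside, world axes, zero at the start; "ft_torque": the same for the moment, N m; "gripper_width": finger opening in m; "grasp_force": force on a finger pad.
Only numpy, scipy, OpenCV 4.12 (cv2) and the standard library are available. Lean on these libraries where they do the work, as an engineer would, in place of code of your own. Each camera call takes 0.05 s, during which the arm holds its last target. There are 200 camera calls.

## Working session

There is one attempt and no reset: what is moved stays moved. The work goes in short steps, Python scripts to look and compute and a tool call to move; the robot and the scene stay as the last step left them, time stands still between calls to the robot, and variables do not carry over. Pictures are saved under pics/ and viewed, at most 10 in all, crops included, and the job is handed in when it is done.

Besides the shell and the picture viewer there is one more tool, called after "Call:" as name(argument=value, ...) on one line, values as JSON. apply_moves: Moves the arm, as the interface text tells. Shift numbers are shares of 0.05 m and turn numbers shares of 8 degrees, none past 1 either way. Its arguments: {"type":"object","properties":{"plan":{"type":"array"}},"required":["plan"]}

```bash
ls; mkdir -p pics
python3 - <<'E'
from station import r, viewer
import cv2,numpy as np
s=r.state();print(s['position'],s['eef_rot'],s['time_s'],r.tcp_to_tips)
for n in('scene','top'):
    p,d=viewer.camera(n);cv2.imwrite(f'pics/{n}0.png',p);np.save(f'pics/{n}0.npy',d);c=viewer.calibration(n);print(n,c)
print(viewer.calibration('wrist'))
a=cv2.imread('pics/scene0.png');b=cv2.imread('pics/top0.png')
E
```

```text
pics
[0.21338863 0.5868671  0.24347139] [ 1.06907729e-03  9.84817098e-01 -1.73591828e-01 -1.35121080e-04] 0.0 0.022
scene {'camera_matrix': array([[453.04035707,   0.        , 262.8680517 ],
       [  0.        , 453.04035707, 195.94953895],
       [  0.        ,   0.        ,   1.        ]]), 'T': array([[-7.26552102e-01,  4.42261006e-01, -5.25858580e-01,
         1.18289224e+00],
       [ 6.87111142e-01,  4.67015275e-01, -5.56574353e-01,
         7.06785974e-01],
       [-5.67143856e-04, -7.65703556e-01, -6.43193395e-01,
         9.29223807e-01],
       [ 0.00000000e+00,  0.00000000e+00,  0.00000000e+00,
         1.00000000e+00]])}
top {'camera_matrix': array([[417.04198396,   0.        , 256.93196762],
       [  0.        , 417.04198396, 196.35505382],
       [  0.        ,   0.        ,   1.        ]]), 'T': array([[-0.02857323, -0.99038935,  0.13532374,  0.29381605],
       [-0.99958879,  0.02863669, -0.00147803, -0.02363619],
       [-0.0024114 , -0.13531033, -0.99080033,  1.41792858],
       [ 0.        ,  0.        ,  0.        ,  1.        ]])}
{'camera_matrix': array([[291.13570784,   0.        , 254.292108  ],
       [  0.        , 291.13570784, 192.08507363],
       [  0.        ,   0.        ,   1.        ]]), 'mount': array([[ 5.23748746e-04, -9.68533341e-01, -2.48883290e-01,
         6.82063209e-02],
       [ 9.99999726e-01,  3.76863672e-04,  6.37823336e-04,
        -5.44801168e-04],
       [-5.23958097e-04, -2.48883556e-01,  9.68533273e-01,
        -1.40496556e-01],
       [ 0.00000000e+00,  0.00000000e+00,  0.00000000e+00,
         1.00000000e+00]])}
```

View pics/top0.png

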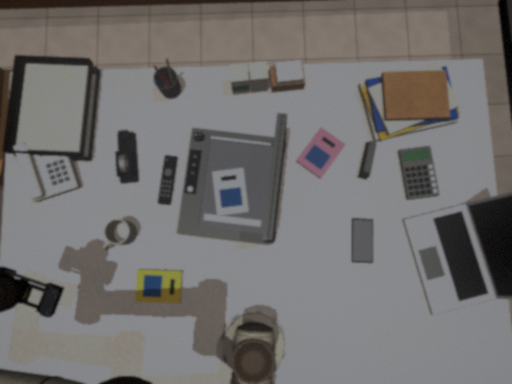

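View pics/scene0.png

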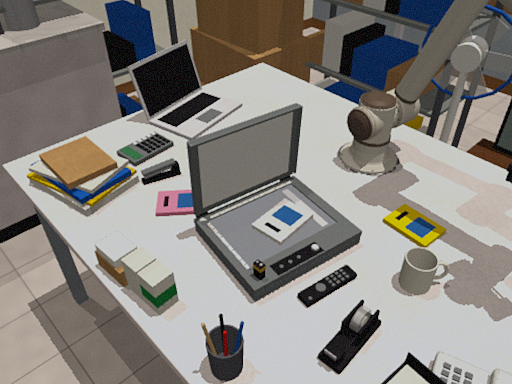

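The top view shows three booklet-shaped things: white/blue at (230,190) on the glass, pink at (320,152) and yellow at (160,286) on the desk. The white one fits the description: white covers, blue panel, black bar, on the glass. The lid stands upright at column ~275. I'll confirm in an enlarged crop.

Run:
```python
import cv2,numpy as np
a=cv2.imread('pics/scene0.png')[170:300,180:370];b=cv2.imread('pics/top0.png')[120:250,170:295]
a=cv2.resize(a,None,fx=4,fy=4,interpolation=cv2.INTER_CUBIC);b=cv2.resize(b,None,fx=4.4,fy=4.4,interpolation=cv2.INTER_CUBIC)
cv2.imwrite('pics/ca.png',a);cv2.imwrite('pics/cb.png',b)
```

```text
(no output)
```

View pics/cb.png

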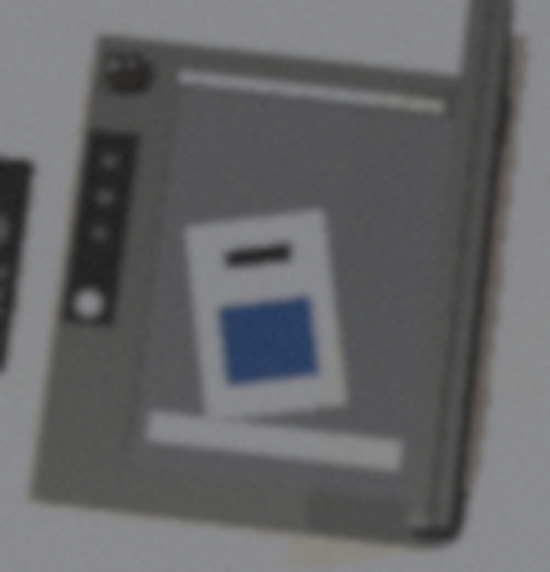

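View pics/ca.png

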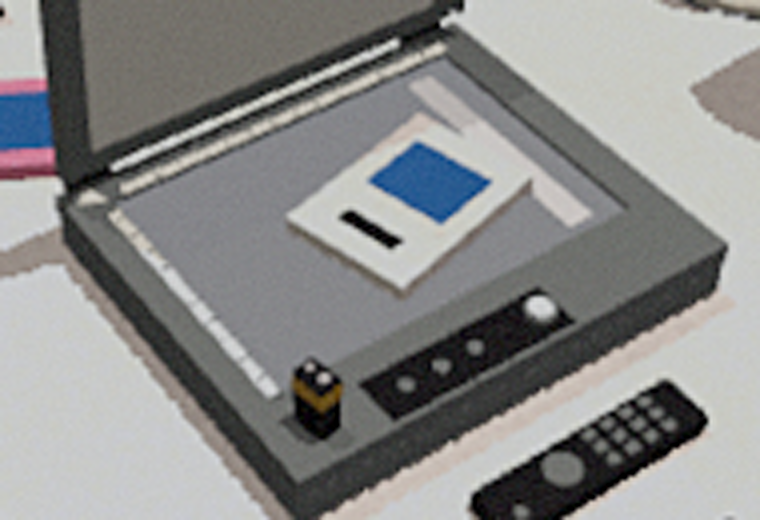

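The crop confirms it: white booklet with a blue panel and black bar on the glass, crop corners (185,228), (325,210), (347,403), (205,418). The button's white disc is at (88,303), the keys are above it, the battery is at (128,72) and the arrow is at the far right. Next: a rough pose from these points, then the wrist camera.

```bash
cat > h.py <<'E'
import numpy as np,cv2
from station import r,viewer
from scipy.spatial.transform import Rotation as R
from scipy.optimize import least_squares
def ray(n,uv,z,T=None):
    c=viewer.calibration(n);T=c['T'] if T is None else T
    uv=np.atleast_2d(uv).astype(float)
    d=np.c_[uv,np.ones(len(uv))]@np.linalg.inv(c['camera_matrix']).T@T[:3,:3].T
    s=(z-T[2,3])/d[:,2]
    return T[:3,3]+d*s[:,None]
def rot(a): return np.array([[np.cos(a),-np.sin(a)],[np.sin(a),np.cos(a)]])
def fit(m,w):
    m=np.array(m)[:,:2];w=np.array(w)[:,:2]
    cm,cw=m.mean(0),w.mean(0);H=(m-cm).T@(w-cw)
    a=np.arctan2(H[0,1]-H[1,0],H[0,0]+H[1,1]);t=cw-rot(a)@cm
    return t,a,np.linalg.norm(m@rot(a).T+t-w,axis=1)
def wristT():
    s=r.state();T=np.eye(4);q=s['eef_rot'];T[:3,:3]=R.from_quat(np.r_[q[1:],q[0]]).as_matrix();T[:3,3]=s['position']
    return T,T@viewer.calibration('wrist')['mount']
E
python3 - <<'E'
from h import *
top=lambda p:np.array(p)/4.4+[170,120]
sc=lambda p:np.array(p)/4+[180,170]
m=[[-30,131],[25,131],[53,131],[81,131],[180,155],[-180,155]]
m=np.array(m)/1000
zz=[.057,.0535,.0535,.0535,.051,.051]
tp=top([(88,303),(100,233),(105,197),(110,160),(100,38),(32,500)])
sp=sc([(540,307),(475,347),(440,366),(404,384),(297,482),(725,245)])
for n,p in(('top',tp),('scene',sp)):
    w=np.vstack([ray(n,a,z) for a,z in zip(p,zz)]);print(n,fit(m,w))
b=np.array([[74,52.5],[74,-52.5],[-74,-52.5],[-74,52.5]])/1000
for n,p in(('top',top([(185,228),(325,210),(347,403),(205,418)])),('scene',sc([(403,290),(288,215),(425,118),(533,183)]))):
    w=ray(n,p,.06);print(n,w[:,:2].round(3).tolist(),fit(b,w))
d=np.load('pics/scene0.npy')
# lid top edge, scene full px (302,110),(195,163) 
for n,D,uvs in(('scene',d,[(260,150),(230,160),(290,215),(210,150),(290,130)]),('top',np.load('pics/top0.npy'),[(232,200),(245,175),(283,120),(273,235),(270,190)])):
  c=viewer.calibration(n)
  for u,v in uvs:
    p=np.linalg.inv(c['camera_matrix'])@[u,v,1]*D[v,u];print(n,u,v,(c['T'][:3,:3]@p+c['T'][:3,3]).round(3))
E
```

```text
top (array([0.52041486, 0.05948368]), np.float64(-0.1477525019007412), array([0.0015215 , 0.00061162, 0.00066461, 0.00148895, 0.0035363 ,
       0.00110715]))
scene (array([0.52404275, 0.0642322 ]), np.float64(-0.14937585358021627), array([0.00073989, 0.00099639, 0.00076017, 0.00031705, 0.0013257 ,
       0.00293183]))
top [[0.566, 0.121], [0.576, 0.015], [0.43, 0.002], [0.422, 0.108]] (array([0.49834595, 0.06140112]), np.float64(0.08834987300642809), array([0.00186699, 0.00077337, 0.00066728, 0.00176664]))
scene [[0.57, 0.127], [0.577, 0.021], [0.433, 0.014], [0.428, 0.116]] (array([0.50209962, 0.0696111 ]), np.float64(0.06050900648551738), array([0.0029464 , 0.00246201, 0.00224623, 0.00366458]))
scene 260 150 [ 0.458 -0.072  0.206]
scene 230 160 [ 0.556 -0.088  0.21 ]
scene 290 215 [0.473 0.068 0.058]
scene 210 150 [ 0.617 -0.09   0.271]
scene 290 130 [ 0.356 -0.055  0.235]
top 232 200 [0.47  0.057 0.059]
top 245 175 [0.555 0.012 0.042]
top 283 120 [ 0.654 -0.103  0.311]
top 273 235 [ 0.345 -0.068  0.213]
top 270 190 [ 0.461 -0.061  0.311]
```

```bash
cat >> h.py <<'E'
def go(xyz,yaw):
    """total turn (units of 8deg) to tool-down with tool x at yaw, then total shift (units of 50mm) in the turned tool axes"""
    T,_=wristT();Rd=R.from_euler('z',yaw).as_matrix()@np.diag([1,-1,-1.])
    t=np.degrees(R.from_matrix(T[:3,:3].T@Rd).as_rotvec())/8
    print('at',T[:3,3].round(4),'turn',t.round(3),'shift',(Rd.T@(np.array(xyz)-T[:3,3])/.05).round(3),'F',r.state()['wrist_force'].round(1),'t',r.state()['time_s'])
E
python3 -c "
from h import *
go([.5,.05,.36],-.149)"
```

```text
at [0.2134 0.5869 0.2435] turn [ 0.015  0.    -1.432] shift [ 7.262  9.768 -2.329] F [-0.7  0.6 -0.8] t 0.1
```

Call:
apply_moves(plan=[0, 0, -0.7, 0, 0, -0.2, 0, 0, 0, -0.73, 0, 0, -0.2, 0, 0, 0, 0, 0.6, 0.8, -0.2, 0, 0, 0, 0, 0.6, 0.8, -0.2, 0, 0, 0, 0, 0.6, 0.8, -0.2, 0, 0, 0, 0, 0.6, 0.8, -0.2, 0, 0, 0, 0, 0.6, 0.8, -0.2, 0, 0, 0, 0, 0.6, 0.8, -0.2, 0, 0, 0, 0, 0.6, 0.8, -0.2, 0, 0, 0, 0, 0.6, 0.8, -0.2, 0, 0, 0, 0, 0.6, 0.8, -0.2, 0, 0, 0, 0, 0.6, 0.8, -0.2, 0, 0, 0, 0, 0.6, 0.8, 0, 0, 0, 0, 0, 0.6, 0.9, 0, 0, 0, 0, 0, 0, 0, 0, 0, 0, 0, 0, 0, 0, 0, 0])

```text
time_s: 2.1
position: [0.4973, 0.0541, 0.3641]
eef_rot: [0.0, 0.997, -0.075, -0.001]
wrist_force: [0.6, 0.3, -0.1]
gripper_width: 0.0004
grasp_force: 0.0
```

Run:
```python
from h import *
T,W=wristT();print(T[:3,3]);np.save('pics/W1.npy',W)
p,d=viewer.camera('wrist');cv2.imwrite('pics/w1.png',p);np.save('pics/w1.npy',d)
cv2.imwrite('pics/w1b.png',cv2.resize(p,(800,600),interpolation=cv2.INTER_CUBIC))
```

```text
[0.49730482 0.05410894 0.36408067]
```

View pics/w1b.png

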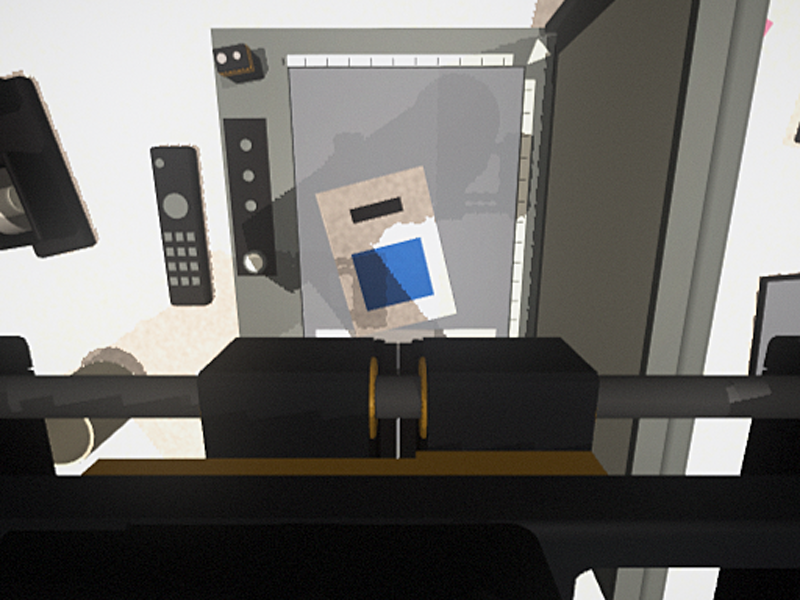

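The wrist view (800x600) shows the glass corners at (524,66) and (289,67), the arrow at (540,50), keys at (246,145), (248,176) and (250,205), and the button at (253,262). The booklet's top corners are (316,193), (424,166), (456,313) and (355,337).

Run:
```python
from h import *
W=np.load('pics/W1.npy');px=lambda p:(np.array(p)+.5)*.64-.5
f=lambda P,z:np.vstack([ray('wrist',a,zz,W) for a,zz in zip(px(P),z)])
m=np.array([[-30,131],[25,131],[53,131],[81,131],[148.5,-128],[148.5,88],[180,155]])/1000
w=f([(253,262),(250,205),(248,176),(246,145),(524,66),(289,67),(211,29)],[.057,.0535,.0535,.0535,.046,.046,.051])
t,a,e=fit(m,w);print(t,a,e.round(4))
b=np.array([[74,52.5],[74,-52.5],[-74,-52.5],[-74,52.5]])/1000
w=f([(316,193),(424,166),(456,313),(355,337)],[.06]*4);tb,ab,e=fit(b,w);print(tb,ab,e.round(4))
print('booklet in scanner',rot(-a)@(tb-t),ab-a,'edges',np.linalg.norm(np.diff(w,axis=0),axis=1))
D=np.load('pics/w1.npy');K=viewer.calibration('wrist')['camera_matrix']
for P in [(420,300),(330,210),(480,250),(262,300),(560,200),(600,100)]:
    u,v=px(P).round().astype(int);q=np.linalg.inv(K)@[u,v,1]*D[v,u];print(P,(W[:3,:3]@q+W[:3,3]).round(4))
```

```text
[0.52159545 0.06241719] -0.14660030677926839 [0.0011 0.0006 0.0005 0.0005 0.0009 0.0007 0.0012]
[0.49829601 0.06351755] 0.08602249226648781 [0.0001 0.0003 0.0007 0.001 ]
booklet in scanner [-0.02321026 -0.00231493] 0.2326227990457562 edges [0.10528822 0.14751277 0.10641771]
(420, 300) [0.4485 0.0382 0.061 ]
(330, 210) [0.5501 0.1121 0.0588]
(480, 250) [ 0.4876 -0.0284  0.0476]
(262, 300) [0.47   0.1988 0.0506]
(560, 200) [ 0.5318 -0.0849  0.1241]
(600, 100) [ 0.5962 -0.0911  0.1922]
```

```bash
cat >> h.py <<'E'
TS=np.array([0.5216,0.0624]);AS=-0.1466
def gs(x,y,ztip,yaw=0):
    """go, target tip point in scanner frame (mm)"""
    T,_=wristT();p=rot(-AS)@(T[:2,3]-TS)*1000
    print('now s',p.round(1),'tip z',((T[2,3]-.022)*1000).round(1))
    q=TS+rot(AS)@np.array([x,y])/1000
    go([*q,ztip/1000+.022],AS+yaw)
E
python3 -c "
from h import *
gs(-138,-10,52)"
```

```text
now s [-23.  -11.2] tip z 342.3
at [0.4972 0.0547 0.3643] turn [ 0.     0.005 -0.015] shift [-2.299 -0.025  5.805] F [0.8 0.1 1.1] t 2.15
```

Call:
apply_moves(plan=[0, 0, 0, -0.77, 0, 0.7, 60, 0, 0, 0, -0.77, 0, 0.7, 60, 0, 0, 0, -0.76, 0, 0.7, 60, 0, 0, 0, 0, 0, 0.8, 60, 0, 0, 0, 0, 0, 0.8, 60, 0, 0, 0, 0, 0, 0.8, 60, 0, 0, 0, 0, 0, 0.8, 60, 0, 0, 0, 0, 0, 0.3, 60, 0, 0, 0, 0, 0, 0.2, 60, 0, 0, 0, 0, 0, 0, 60])

```text
time_s: 3.4
position: [0.3836, 0.0719, 0.0745]
eef_rot: [0.0, 0.997, -0.074, -0.0]
wrist_force: [-0.6, -0.2, -0.5]
gripper_width: 0.0603
grasp_force: 0.0
```

```bash
python3 -c "
from h import *
gs(-30,-10,52)"
```

```text
now s [-137.9  -10.8] tip z 52.5
at [0.3836 0.0719 0.0745] turn [ 0.003  0.003 -0.007] shift [ 2.157 -0.015  0.009] F [-0.6 -0.2 -0.5] t 3.4
```

Call:
apply_moves(plan=[0, 0, 0, 0.12, 0, 0, 60, 0, 0, 0, 0.12, 0, 0, 60, 0, 0, 0, 0.12, 0, 0, 60, 0, 0, 0, 0.12, 0, 0, 60, 0, 0, 0, 0.12, 0, 0, 60, 0, 0, 0, 0.12, 0, 0, 60, 0, 0, 0, 0.12, 0, 0, 60, 0, 0, 0, 0.12, 0, 0, 60, 0, 0, 0, 0.12, 0, 0, 60, 0, 0, 0, 0.12, 0, 0, 60, 0, 0, 0, 0.12, 0, 0, 60, 0, 0, 0, 0.12, 0, 0, 60, 0, 0, 0, 0.12, 0, 0, 60, 0, 0, 0, 0.12, 0, 0, 60, 0, 0, 0, 0.12, 0, 0, 60, 0, 0, 0, 0.12, 0, 0, 60, 0, 0, 0, 0.12, 0, 0, 60, 0, 0, 0, 0, 0, 0, 60])

```text
time_s: 5.65
position: [0.4856, 0.0563, 0.0746]
eef_rot: [-0.0, 0.997, -0.075, 0.001]
wrist_force: [-0.1, -0.0, -0.1]
gripper_width: 0.0599
grasp_force: 0.0
```

Run:
```python
from h import *
gs(-10,-10,52)
T,W=wristT();np.save('pics/W2.npy',W)
p,d=viewer.camera('wrist');cv2.imwrite('pics/w2b.png',cv2.resize(p,(800,600),interpolation=cv2.INTER_CUBIC))
```

```text
now s [-34.7 -11.3] tip z 52.6
at [0.4856 0.0563 0.0746] turn [-0.004 -0.009 -0.019] shift [ 0.495 -0.027  0.011] F [-0.1 -0.  -0.1] t 5.65
```

View pics/w2b.png

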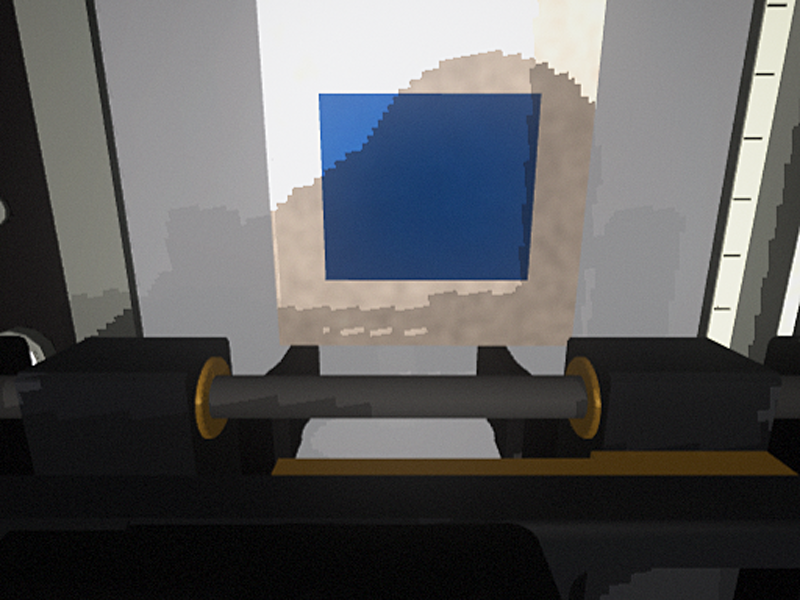

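The booklet is now square to the fingers, with its near edge at row ~345 (columns 279 to 574) and both fingers behind it.

Run:
```python
from h import *
W=np.load('pics/W2.npy')
w=ray('wrist',(np.array([(279,345),(574,346),(320,94),(540,94),(326,280),(528,280)])+.5)*.64-.5,.06,W)
print((rot(-AS)@(w[:,:2]-TS).T*1000).T.round(1))
```

```text
[[-22.8  31.8]
 [-23.4 -74.7]
 [ 61.   13.3]
 [ 60.8 -56.1]
 [  1.1  13.9]
 [  1.  -56.4]]
```

Call:
apply_moves(plan=[0, 0, 0, 0.1, 0, 0, 60, 0, 0, 0, 0.1, 0, 0, 60, 0, 0, 0, 0.1, 0, 0, 60, 0, 0, 0, 0.1, 0, 0, 60, 0, 0, 0, 0.04, 0, 0, 60, 0, 0, 0, 0.02, 0, 0, 60, 0, 0, 0, 0, 0, 0, 60])

```text
time_s: 6.58
position: [0.5075, 0.0527, 0.0745]
eef_rot: [-0.0, 0.997, -0.074, 0.0]
wrist_force: [-0.2, 0.1, 0.1]
gripper_width: 0.0603
grasp_force: 0.2
```

Call:
apply_moves(plan=[0, 0, 0, 0.02, 0, 0, 60, 0, 0, 0, 0.02, 0, 0, 60, 0, 0, 0, 0, 0, 0, 60])

```text
time_s: 6.95
position: [0.5089, 0.0524, 0.0745]
eef_rot: [0.0, 0.997, -0.074, -0.001]
wrist_force: [-1.9, 1.4, 1.7]
gripper_width: 0.06
grasp_force: 1.5
```

Call:
apply_moves(plan=[0, 0, 0, 0.02, 0, 0, 60, 0, 0, 0, 0.02, 0, 0, 60, 0, 0, 0, 0, 0, 0, 60])

```text
time_s: 7.32
position: [0.5091, 0.0521, 0.0743]
eef_rot: [0.0, 0.997, -0.075, -0.002]
wrist_force: [-7.0, 3.9, 5.6]
gripper_width: 0.0595
grasp_force: 4.2
```

```bash
python3 -c "
from h import *
gs(75,50,52,1.5708)"
```

```text
now s [-10.9 -12. ] tip z 52.3
at [0.5091 0.0521 0.0743] turn [ -0.019   0.034 -11.27 ] shift [1.24  1.718 0.006] F [-7.   3.9  5.6] t 7.325
```

Call:
apply_moves(plan=[0, 0, 0, -0.2, 0, 0, 60, 0, 0, 0, 0, 0, -0.7, 60, 0, 0, 0, 0, 0, -0.7, 60, 0, 0, -0.94, 0, 0, 0, 60, 0, 0, -0.94, 0, 0, 0, 60, 0, 0, -0.94, 0, 0, 0, 60, 0, 0, -0.94, 0, 0, 0, 60, 0, 0, -0.94, 0, 0, 0, 60, 0, 0, -0.94, 0, 0, 0, 60, 0, 0, -0.94, 0, 0, 0, 60, 0, 0, -0.94, 0, 0, 0, 60, 0, 0, -0.94, 0, 0, 0, 60, 0, 0, -0.94, 0, 0, 0, 60, 0, 0, -0.94, 0, 0, 0, 60, 0, 0, -0.93, 0, 0, 0, 60, 0, 0, 0, 0, 0, 0, 60])

```text
time_s: 9.32
position: [0.5019, 0.0537, 0.1448]
eef_rot: [0.0, 0.757, 0.653, 0.001]
wrist_force: [0.7, -0.5, -0.6]
gripper_width: 0.0597
grasp_force: 0.0
```

```bash
python3 -c "
from h import *
gs(75,56,52,1.5708)"
```

```text
now s [-18.2 -11.4] tip z 122.8
at [0.5019 0.0537 0.1448] turn [ 0.012 -0.004 -0.008] shift [1.349 1.864 1.415] F [ 0.7 -0.5 -0.6] t 9.325
```

Call:
apply_moves(plan=[0, 0, 0, 0.45, 0.62, 0, 60, 0, 0, 0, 0.45, 0.62, 0, 60, 0, 0, 0, 0.45, 0.62, 0, 60, 0, 0, 0, 0, 0, 0.6, 60, 0, 0, 0, 0, 0, 0.6, 60, 0, 0, 0, 0, 0, 0.22, 60, 0, 0, 0, 0, 0, 0, 60, 0, 0, 0, -0.12, 0, 0, 60, 0, 0, 0, -0.12, 0, 0, 60, 0, 0, 0, -0.12, 0, 0, 60, 0, 0, 0, -0.12, 0, 0, 60, 0, 0, 0, -0.12, 0, 0, 60, 0, 0, 0, -0.12, 0, 0, 60, 0, 0, 0, -0.12, 0, 0, 60, 0, 0, 0, -0.12, 0, 0, 60, 0, 0, 0, -0.12, 0, 0, 60, 0, 0, 0, -0.12, 0, 0, 60, 0, 0, 0, 0, 0, 0, 60])

```text
time_s: 11.58
position: [0.594, 0.0467, 0.0732]
eef_rot: [-0.0, 0.757, 0.653, -0.001]
wrist_force: [0.5, -0.4, 0.9]
gripper_width: 0.0597
grasp_force: 0.0
```

```bash
python3 -c "
from h import *
gs(75,-12,52,1.5708)"
```

```text
now s [73.9 -5. ] tip z 51.2
at [0.594  0.0467 0.0732] turn [-0.01   0.006 -0.004] shift [-0.14   0.022 -0.015] F [ 0.5 -0.4  0.9] t 11.575
```

Call:
apply_moves(plan=[0, 0, 0, -0.05, 0, 0, 60, 0, 0, 0, -0.05, 0, 0, 60, 0, 0, 0, -0.03, 0, 0, 60, 0, 0, 0, -0.02, 0, 0, 60, 0, 0, 0, 0, 0, 0, 60])

```text
time_s: 12.2
position: [0.5934, 0.04, 0.0736]
eef_rot: [0.0, 0.757, 0.654, -0.0]
wrist_force: [0.0, -0.6, -0.7]
gripper_width: 0.0599
grasp_force: 0.0
```

Call:
apply_moves(plan=[0, 0, 0, -0.02, 0, 0, 60, 0, 0, 0, -0.02, 0, 0, 60, 0, 0, 0, 0, 0, 0, 60])

```text
time_s: 12.58
position: [0.5936, 0.0394, 0.0736]
eef_rot: [-0.0, 0.757, 0.653, 0.001]
wrist_force: [-0.9, 5.6, -0.7]
gripper_width: 0.0603
grasp_force: 2.8
```

```bash
python3 -c "
from h import *
gs(75,-12,52,1.5708)"
```

```text
now s [ 74.5 -12.2] tip z 51.6
at [0.5936 0.0394 0.0736] turn [ 0.008 -0.015 -0.   ] shift [ 0.004  0.009 -0.007] F [-0.9  5.6 -0.7] t 12.575
```

Call:
apply_moves(plan=[0, 0, 0, -0.02, 0, 0, 60, 0, 0, 0, 0, 0, 0, 60, 0, 0, 0, 0.2, 0, 0, 60, 0, 0, 0, 0.2, 0, 0, 60, 0, 0, 0, 0, 0, -0.5, 0, 0, 0, 0, 0, 0, -0.5, 0, 0, 0, 0, 0, 0, 0, 0])

```text
time_s: 13.45
position: [0.5973, 0.0574, 0.1257]
eef_rot: [0.001, 0.757, 0.654, 0.002]
wrist_force: [-0.5, 0.3, -0.4]
gripper_width: 0.0378
grasp_force: 0.0
```

```bash
python3 -c "
from h import *
gs(-40,-75,52,1.5708)"
```

```text
now s [75.6  6.1] tip z 103.7
at [0.5973 0.0574 0.1257] turn [ 0.03  -0.011  0.006] shift [-1.622 -2.312  1.034] F [-0.5  0.3 -0.4] t 13.45
```

Go around to the near side, descend, and approach to 5 mm short of contact.

Call:
apply_moves(plan=[0, 0, 0, 0, -0.78, 0, 0, 0, 0, 0, 0, -0.78, 0, 0, 0, 0, 0, 0, -0.76, 0, 0, 0, 0, 0, -0.8, 0, 0, 0, 0, 0, 0, -0.82, 0, 0, 0, 0, 0, 0, 0, 0, 0.5, 0, 0, 0, 0, 0, 0, 0.45, 0, 0, 0, 0, 0, 0, 0.08, 0, 0, 0, 0, 0, 0, 0, 0])

```text
time_s: 14.58
position: [0.4694, -0.0063, 0.0719]
eef_rot: [-0.0, 0.757, 0.654, -0.0]
wrist_force: [0.2, -0.5, 0.6]
gripper_width: 0.0004
grasp_force: 0.0
```

Run:
```python
from h import *
gs(-15,-75,52,1.5708)
T,W=wristT();np.save('pics/W3.npy',W)
p,d=viewer.camera('wrist');cv2.imwrite('pics/w3b.png',cv2.resize(p,(800,600),interpolation=cv2.INTER_CUBIC))
```

```text
now s [-41.6 -75.6] tip z 49.9
at [ 0.4694 -0.0063  0.0719] turn [-0.005  0.004  0.005] shift [ 0.012  0.533 -0.042] F [ 0.2 -0.5  0.6] t 14.575
```

View pics/w3b.png

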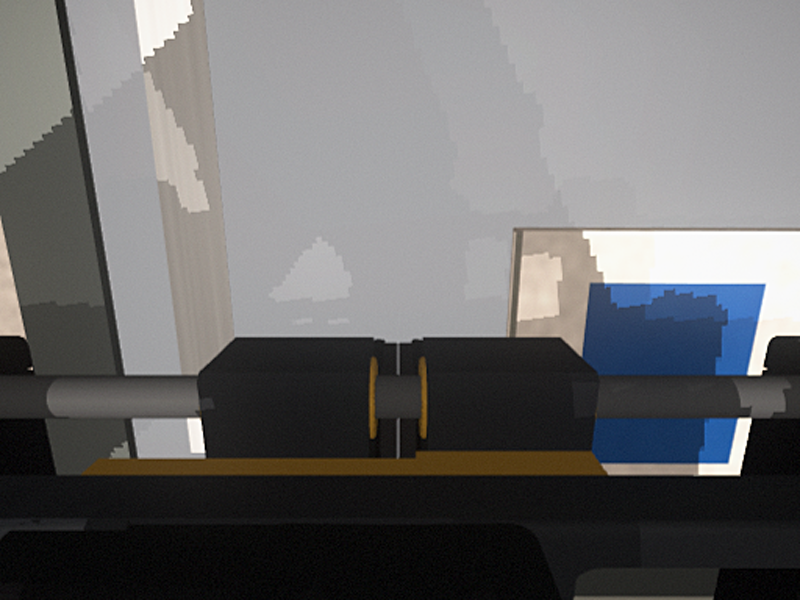

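The booklet is square, with its near edge at columns 512 to 516 and its side edge at row 230. Next I nudge it in +x.

Call:
apply_moves(plan=[0, 0, 0, 0, 0.12, -0.03, 0, 0, 0, 0, 0, 0.12, 0, 0, 0, 0, 0, 0, 0.12, 0, 0, 0, 0, 0, 0, 0.06, 0, 0, 0, 0, 0, 0, 0.06, 0, 0, 0, 0, 0, 0, 0, 0, 0])

```text
time_s: 15.38
position: [0.4933, -0.0098, 0.0735]
eef_rot: [-0.0, 0.757, 0.653, -0.0]
wrist_force: [0.1, 0.3, -0.0]
gripper_width: 0.0003
grasp_force: 0.0
```

Call:
apply_moves(plan=[0, 0, 0, 0, 0.03, 0, 0, 0, 0, 0, 0, 0.03, 0, 0, 0, 0, 0, 0, 0, 0, 0])

```text
time_s: 15.75
position: [0.4962, -0.0102, 0.0736]
eef_rot: [0.0, 0.757, 0.654, 0.0]
wrist_force: [0.0, 0.5, 0.1]
gripper_width: 0.0004
grasp_force: 0.0
```

```bash
python3 -c "
from h import *
gs(-15,-75,52,1.5708)"
```

```text
now s [-14.5 -75.5] tip z 51.6
at [ 0.4962 -0.0102  0.0736] turn [ 0.001 -0.     0.002] shift [ 0.011 -0.01  -0.008] F [0.  0.5 0.1] t 15.75
```

Call:
apply_moves(plan=[0, 0, 0, 0, 0.03, 0, 0, 0, 0, 0, 0, 0.03, 0, 0, 0, 0, 0, 0, 0, 0, 0])

```text
time_s: 16.12
position: [0.4992, -0.0107, 0.0736]
eef_rot: [0.0, 0.757, 0.653, 0.0]
wrist_force: [-0.7, 0.6, 1.1]
gripper_width: 0.0005
grasp_force: 0.0
```

Call:
apply_moves(plan=[0, 0, 0, 0, 0.02, 0, 0, 0, 0, 0, 0, 0.02, 0, 0, 0, 0, 0, 0, 0, 0, 0])

```text
time_s: 16.5
position: [0.5011, -0.011, 0.0735]
eef_rot: [0.0, 0.757, 0.653, -0.0]
wrist_force: [0.3, 1.4, -0.1]
gripper_width: 0.0005
grasp_force: 0.0
```

```bash
python3 -c "
from h import *
gs(-15,-75,52,1.5708)"
```

```text
now s [ -9.5 -75.6] tip z 51.5
at [ 0.5011 -0.011   0.0735] turn [-0.     0.     0.001] shift [ 0.012 -0.109 -0.009] F [ 0.3  1.4 -0.1] t 16.5
```

Call:
apply_moves(plan=[0, 0, 0, 0, 0.02, 0, 0, 0, 0, 0, 0, 0.02, 0, 0, 0, 0, 0, 0, 0, 0, 0])

```text
time_s: 16.88
position: [0.5014, -0.0114, 0.0732]
eef_rot: [-0.001, 0.757, 0.653, -0.001]
wrist_force: [-4.5, 1.8, 2.4]
gripper_width: 0.0004
grasp_force: 2.4
```

Call:
apply_moves(plan=[0, 0, 0, 0, 0.02, 0, 0, 0, 0, 0, 0, 0.01, 0, 0, 0, 0, 0, 0, 0, 0, 0])

```text
time_s: 17.25
position: [0.5015, -0.0116, 0.073]
eef_rot: [-0.002, 0.757, 0.653, -0.003]
wrist_force: [-7.0, 4.2, 5.9]
gripper_width: 0.0005
grasp_force: 4.2
```

Call:
apply_moves(plan=[0, 0, 0, 0, -0.2, 0, 0, 0, 0, 0, 0, -0.2, 0, 0, 0, 0, 0, 0.4, 0, -0.8, 0, 0, 0, 0, 0.4, 0, -0.8, 0, 0, 0, 0, 0.4, 0, -0.8, 0, 0, 0, 0, 0, 0, -1, 0, 0, 0, 0, 0, 0, -1, 0, 0, 0, 0, 0, 0, -1, 0, 0, 0, 0, 0, 0, -1, 0, 0, 0, 0, 0, 0, 0, 0])

```text
time_s: 18.5
position: [0.4948, 0.051, 0.3982]
eef_rot: [0.002, 0.757, 0.654, 0.005]
wrist_force: [-0.5, 0.5, -1.0]
gripper_width: 0.0006
grasp_force: 0.0
```

Run:
```python
from h import *
gs(0,-210,360,1.5708)
T,W=wristT();np.save('pics/W4.npy',W)
p,d=viewer.camera('wrist');cv2.imwrite('pics/w4b.png',cv2.resize(p,(800,600),interpolation=cv2.INTER_CUBIC));np.save('pics/w4.npy',d)
```

```text
now s [-24.8 -15.2] tip z 376.2
at [0.4948 0.051  0.3982] turn [ 0.071 -0.032  0.002] shift [-3.896  0.497  0.325] F [-0.5  0.5 -1. ] t 18.5
```

View pics/w4b.png

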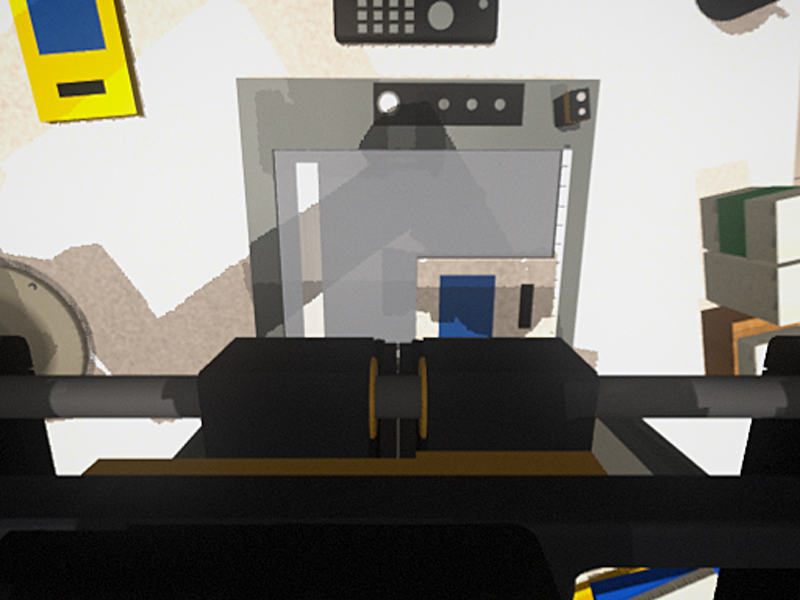

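The view shows the booklet square in the far right corner: left edge at row 257, near edge at column 417, far edge against the step at column 556. The battery is still standing. A quick numeric check comes with the move behind the lid.

Run:
```python
from h import *
W=np.load('pics/W4.npy')
w=ray('wrist',(np.array([(417,258),(416.5,330),(555,258),(386,102)])+.5)*.64-.5,.06,W)
print((rot(-AS)@(w[:,:2]-TS).T*1000).T.round(1))
gs(0,-195,376,1.5708)
```

```text
[[  -0.2  -22.5]
 [   0.2 -102.7]
 [ 146.9  -22.6]
 [ -32.3  131.3]]
now s [-25.9 -15.4] tip z 373.3
at [0.4937 0.051  0.3953] turn [ 0.031 -0.02   0.001] shift [-3.593  0.518 -0.054] F [-0.7  0.6 -0.6] t 18.55
```

The near edge is at x = 0 and the left edge at y = -22.6 (expected 0.5 and -23), so the booklet is seated.

Call:
apply_moves(plan=[0, 0, 0, -0.72, 0.1, 0, 0, 0, 0, 0, -0.72, 0.1, 0, 0, 0, 0, 0, -0.72, 0.1, 0, 0, 0, 0, 0, -0.72, 0.1, 0, 0, 0, 0, 0, -0.71, 0.1, 0, 0, 0, 0, 0, 0, 0, 0, 0, 0, 0, 0, 0, 0, 0.6, 0, 0, 0, 0, 0, 0, 0.6, 0, 0, 0, 0, 0, 0, 0.57, 0, 0, 0, 0, 0, 0, 0, 0])

```text
time_s: 19.8
position: [0.4904, -0.1297, 0.3022]
eef_rot: [-0.002, 0.757, 0.654, -0.002]
wrist_force: [0.0, 0.1, -0.2]
gripper_width: 0.0003
grasp_force: 0.0
```

```bash
python3 -c "
from h import *
gs(0,-159,285,1.5708)"
```

```text
now s [  -2.8 -194.6] tip z 280.2
at [ 0.4904 -0.1297  0.3022] turn [-0.047  0.005  0.006] shift [ 0.711  0.056 -0.096] F [ 0.   0.1 -0.2] t 19.8
```

Call:
apply_moves(plan=[0, 0, 0, 0.18, 0, -0.04, 0, 0, 0, 0, 0.18, 0, -0.03, 0, 0, 0, 0, 0.18, 0, -0.03, 0, 0, 0, 0, 0.17, 0, 0, 0, 0, 0, 0, 0.22, 0, 0.024, 0, 0, 0, 0, 0.22, 0, 0.024, 0, 0, 0, 0, 0.22, 0, 0.024, 0, 0, 0, 0, 0.22, 0, 0.024, 0, 0, 0, 0, 0.21, 0, 0.066, 0, 0, 0, 0, 0.21, 0, 0.066, 0, 0, 0, 0, 0.21, 0, 0.066, 0, 0, 0, 0, 0.21, 0, 0.066, 0, 0, 0, 0, 0, 0, 0, 0])

```text
time_s: 21.42
position: [0.5093, -0.0091, 0.291]
eef_rot: [-0.001, 0.757, 0.654, -0.0]
wrist_force: [-0.3, 0.3, -0.2]
gripper_width: 0.0004
grasp_force: 0.0
```

```bash
python3 -c "
from h import *
gs(0,-74,266,1.5708)
c=viewer.calibration('scene');D=viewer.camera('scene')[1]
vv,uu=np.mgrid[60:300,120:380];z=D[vv,uu];P=(np.stack([uu,vv,np.ones_like(uu)],-1)@np.linalg.inv(c['camera_matrix']).T*z[...,None]).reshape(-1,3)@c['T'][:3,:3].T+c['T'][:3,3]
s=(P[:,:2]-TS)@rot(AS);k=(abs(abs(s[:,0])-.12)<.04)&(P[:,2]>.1)&(s[:,1]<.1)&(s[:,1]>-.2)
th=np.arctan2(P[k,2]-.064,s[k,1]+.15);print(k.sum(),np.percentile(th,[10,50,90]))
"
```

```text
now s [ -1.7 -72.6] tip z 269.0
at [ 0.5093 -0.0091  0.291 ] turn [-0.015 -0.004  0.008] shift [-0.029  0.034  0.06 ] F [-0.3  0.3 -0.2] t 21.425
2178 [1.06996283 1.09272556 1.29540674]
```

The lid is at about 1.09 rad, as planned. I continue the arc.

Call:
apply_moves(plan=[0, 0, 0, 0.19, 0, 0.115, 0, 0, 0, 0, 0.19, 0, 0.115, 0, 0, 0, 0, 0.19, 0, 0.115, 0, 0, 0, 0, 0.19, 0, 0.115, 0, 0, 0, 0, 0.165, 0, 0.143, 0, 0, 0, 0, 0.165, 0, 0.143, 0, 0, 0, 0, 0.165, 0, 0.143, 0, 0, 0, 0, 0.165, 0, 0.143, 0, 0, 0, 0, 0.135, 0, 0.173, 0, 0, 0, 0, 0.135, 0, 0.173, 0, 0, 0, 0, 0.135, 0, 0.173, 0, 0, 0, 0, 0.135, 0, 0.173, 0, 0, 0, 0, 0.098, 0, 0.197, 0, 0, 0, 0, 0.098, 0, 0.197, 0, 0, 0, 0, 0.098, 0, 0.197, 0, 0, 0, 0, 0.098, 0, 0.197, 0, 0, 0, 0, 0, 0, 0, 0])

```text
time_s: 23.6
position: [0.5262, 0.1061, 0.1651]
eef_rot: [-0.0, 0.757, 0.654, -0.001]
wrist_force: [0.5, -0.2, -0.4]
gripper_width: 0.0003
grasp_force: 0.0
```

```bash
python3 -c "
from h import *
gs(0,45,142,1.5708)"
```

```text
now s [-1.8 43.9] tip z 143.1
at [0.5262 0.1061 0.1651] turn [-0.017  0.009  0.003] shift [0.021 0.036 0.023] F [ 0.5 -0.2 -0.4] t 23.6
```

Call:
apply_moves(plan=[0, 0, 0, 0.06, 0, 0.2, 0, 0, 0, 0, 0.06, 0, 0.2, 0, 0, 0, 0, 0.06, 0, 0.2, 0, 0, 0, 0, 0.06, 0, 0.2, 0, 0, 0, 0, 0.02, 0, 0.15, 0, 0, 0, 0, 0, 0, 0.15, 0, 0, 0, 0, 0, 0, 0.1, 0, 0, 0, 0, 0, 0, 0.06, 0, 0, 0, 0, 0, 0, 0, 0])

```text
time_s: 24.72
position: [0.5286, 0.1188, 0.1032]
eef_rot: [-0.0, 0.757, 0.653, -0.0]
wrist_force: [-0.1, 0.7, 0.7]
gripper_width: 0.0003
grasp_force: 0.0
```

Call:
apply_moves(plan=[0, 0, 0, 0, 0, 0.03, 0, 0, 0, 0, 0, 0, 0.03, 0, 0, 0, 0, 0, 0, 0, 0])

```text
time_s: 25.1
position: [0.5288, 0.119, 0.1005]
eef_rot: [0.0, 0.757, 0.654, 0.0]
wrist_force: [-0.6, -0.4, -0.1]
gripper_width: 0.0005
grasp_force: 0.1
```

```bash
python3 -c "
from h import *
gs(0,60,78,1.5708)"
```

```text
now s [-1.1 57. ] tip z 78.5
at [0.5288 0.119  0.1005] turn [ 0.001 -0.001  0.002] shift [0.06  0.022 0.009] F [-0.6 -0.4 -0.1] t 25.1
```

Push on until the stop gives a firm force.

Call:
apply_moves(plan=[0, 0, 0, 0, 0, 0.03, 0, 0, 0, 0, 0, 0, 0.03, 0, 0, 0, 0, 0, 0, 0, 0])

```text
time_s: 25.48
position: [0.5289, 0.119, 0.1003]
eef_rot: [0.0, 0.757, 0.654, 0.0]
wrist_force: [-6.4, 0.8, 16.0]
gripper_width: -0.0001
grasp_force: 8.3
```

Call:
apply_moves(plan=[0, 0, 0, 0, 0, 0.02, 0, 0, 0, 0, 0, 0, 0, 0])

```text
time_s: 25.72
position: [0.5289, 0.119, 0.1002]
eef_rot: [0.001, 0.756, 0.654, 0.0]
wrist_force: [-9.3, 0.5, 21.8]
gripper_width: 0.0008
grasp_force: 11.0
```

The stop is firm at lid-top height (22 N). I lift, move over to the button and look.

Call:
apply_moves(plan=[0, 0, 0, 0, 0, -0.6, 0, 0, 0, 0, 0, 0, -0.8, 0, 0, 0, 0, 0, 0, -0.8, 0, 0, 0, 0, 0.5, -0.2, -0.8, 0, 0, 0, 0, 0, 0, 0, 0])

```text
time_s: 26.35
position: [0.524, 0.1469, 0.2502]
eef_rot: [0.001, 0.756, 0.654, 0.004]
wrist_force: [0.1, 0.2, -0.6]
gripper_width: 0.0002
grasp_force: 0.0
```

Run:
```python
from h import *
gs(-30,131,70,1.5708)
c=viewer.calibration('scene');p,D=viewer.camera('scene')
cv2.imwrite('pics/s2.png',p)
vv,uu=np.mgrid[60:300,120:380];z=D[vv,uu];P=(np.stack([uu,vv,np.ones_like(uu)],-1)@np.linalg.inv(c['camera_matrix']).T*z[...,None]).reshape(-1,3)@c['T'][:3,:3].T+c['T'][:3,3]
s=(P[:,:2]-TS)@rot(AS)
for lo,hi in((-.12,-.05),(-.05,.02),(.02,.09)):
    k=(abs(s[:,0])<.16)&(s[:,1]>lo)&(s[:,1]<hi)&(P[:,2]<.15);print(k.sum(),np.median(P[k,2]).round(4))
```

```text
now s [-10.   83.9] tip z 228.2
at [0.524  0.1469 0.2502] turn [ 0.048 -0.035  0.016] shift [ 0.941 -0.4    3.164] F [ 0.1  0.2 -0.6] t 26.35
1593 0.0779
1933 0.0779
2166 0.0775
```

View pics/s2.png

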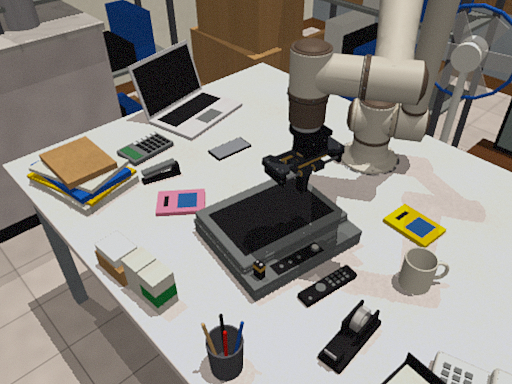

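The lid is shut and level (0.078 everywhere) and the bystanders are unchanged. Next, the button.

Call:
apply_moves(plan=[0, 0, 0, 0.47, -0.2, 0, 0, 0, 0, 0, 0.47, -0.2, 0, 0, 0, 0, 0, 0, 0, 0.7, 0, 0, 0, 0, 0, 0, 0.7, 0, 0, 0, 0, 0, 0, 0.7, 0, 0, 0, 0, 0, 0, 0.7, 0, 0, 0, 0, 0, 0, 0.3, 0, 0, 0, 0, 0, 0, 0, 0])

```text
time_s: 27.4
position: [0.509, 0.1938, 0.0901]
eef_rot: [-0.0, 0.757, 0.653, -0.002]
wrist_force: [-1.3, 0.2, 0.6]
gripper_width: 0.0007
grasp_force: 0.0
```

```bash
python3 -c "
from h import *
gs(-30,131,53,1.5708)"
```

```text
now s [-31.7 128.1] tip z 68.1
at [0.509  0.1938 0.0901] turn [-0.017  0.019 -0.   ] shift [0.057 0.033 0.303] F [-1.3  0.2  0.6] t 27.4
```

Call:
apply_moves(plan=[0, 0, 0, 0.06, 0.03, 0, 0, 0, 0, 0, 0, 0, 0.12, 0, 0, 0, 0, 0, 0, 0.08, 0, 0, 0, 0, 0, 0, 0.04, 0, 0, 0, 0, 0, 0, 0.03, 0, 0, 0, 0, 0, 0, 0, 0])

```text
time_s: 28.15
position: [0.5114, 0.1973, 0.0781]
eef_rot: [0.0, 0.757, 0.654, -0.0]
wrist_force: [-1.0, -1.8, 3.5]
gripper_width: 0.0001
grasp_force: 1.3
```

Call:
apply_moves(plan=[0, 0, 0, 0, 0, 0.03, 0, 0, 0, 0, 0, 0, 0, 0])

```text
time_s: 28.4
position: [0.5115, 0.1973, 0.0766]
eef_rot: [0.0, 0.757, 0.654, -0.0]
wrist_force: [-1.6, 0.1, 3.9]
gripper_width: 0.0003
grasp_force: 1.9
```

```bash
python3 -c "
from h import *
gs(-30,131,53,1.5708)"
```

```text
now s [-29.7 132. ] tip z 54.6
at [0.5115 0.1973 0.0766] turn [-0.001  0.001  0.002] shift [-0.019 -0.005  0.032] F [-1.6  0.1  3.9] t 28.4
```

Call:
apply_moves(plan=[0, 0, 0, 0, 0, 0.03, 0, 0, 0, 0, 0, 0, 0.02, 0, 0, 0, 0, 0, 0, 0, 0])

```text
time_s: 28.78
position: [0.5115, 0.1973, 0.0753]
eef_rot: [0.0, 0.757, 0.654, -0.0]
wrist_force: [-5.0, -0.5, 12.5]
gripper_width: 0.0008
grasp_force: 6.0
```

Call:
apply_moves(plan=[0, 0, 0, 0, 0, 0.03, 0, 0, 0, 0, 0, 0, 0, 0])

```text
time_s: 29.02
position: [0.5115, 0.1973, 0.0751]
eef_rot: [0.0, 0.757, 0.654, 0.0]
wrist_force: [-7.7, -0.8, 19.3]
gripper_width: 0.0003
grasp_force: 9.9
```

The button is bottomed: 19 N with the tip at z = 53 mm. I release and retreat.

Call:
apply_moves(plan=[0, 0, 0, 0, 0, -0.3, 0, 0, 0, 0, 0, 0, -0.8, 0, 0, 0, 0, 0, 0, -0.8, 0, 0, 0, 0, 0, 0, -0.8, 0, 0, 0, 0, 0, 0, -0.8, 0, 0, 0, 0, 0, 0, -0.8, 0, 0, 0, 0, -0.7, -0.7, 0, 0, 0, 0, 0, -0.7, -0.7, 0, 0, 0, 0, 0, 0, 0, 0, 0])

```text
time_s: 30.15
position: [0.43, 0.1367, 0.2878]
eef_rot: [-0.0, 0.757, 0.653, 0.001]
wrist_force: [0.2, 0.5, 0.3]
gripper_width: 0.0001
grasp_force: 0.0
```

Run:
```python
from h import *
print(r.state()['position'])
p=viewer.camera('wrist')[0];cv2.imwrite('pics/w5.png',p)
```

```text
[0.4300119  0.13665723 0.28778128]
```

View pics/w5.png

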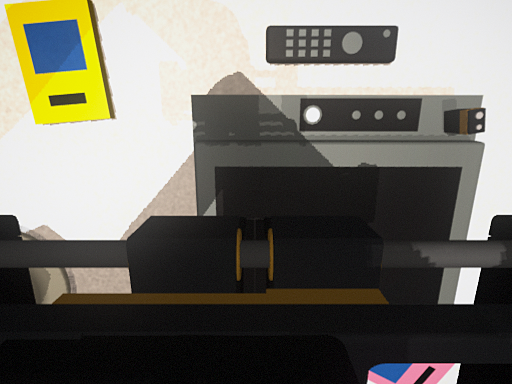

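The view shows the lid shut, the button free at (313,115), the battery standing at (465,120) and the arm clear. Handing in.

```bash
python3 -c "
from station import r
print(r.sign_off())"
```

```text
the job is handed in; nothing more can be done
None
```

I slid the booklet square into the far right corner, pushed the lid fully shut, then pressed the scan button all the way in and released it; the job was handed in at about 30 s with the arm clear of everything (no verdict was returned).

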